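Hand over a pair of chopsticks from the lever dispenser

TASK

A colleague across the counter is setting the soba tray and needs one pair of chopsticks. Press the dispenser's side lever once, all the way down to its stop, let it spring back up, then take the pair it has pushed out onto its front shelf and hold it out over the middle of the tray, about 20 cm above the counter: level and flat, pointing straight across the tray, with its paper-sleeved end towards the colleague on the tray's far side and the bare wood towards you. Finish there, still holding it steady for the colleague to take, and leave the bowl, the cup and the spice jar as they stand.

Things in the scene. Friction and masses are not known exactly. Their poses are not given: they have to be found in the camera images.
- dispenser: Metal chopstick dispenser fixed to the counter; housing 260 wide (y), 150 deep (x), 125 mm high. Origin: counter level, middle of the housing's front face, which looks to the robot; x points from the front face to the back, z up. Six sleeved pairs lie stacked along y in the magazine behind the front face (x = 16 mm). The lever is on its -y side.
- shelf_mid (a point): Where the pushed-out pair's centre comes to lie, within 4 mm: on the shelf before the housing, 75 mm from its front face, 49 mm above the counter; the pair lies along the dispenser's y and stays there as the lever goes up. Shelf top 45 mm above the counter; lip and guides up to 58 mm high. In the middle it has an open notch 90 mm wide (y from -45 to 45 mm), empty down to the counter, for the fingers.
- lever (a joint): Lever angle in rad: 0 at rest (up), 1.05 at its lower stop. Sprung to return up: at the crossbar about 2 N at the start, 5 to 6 N at the stop. The feed plate inside moves with it, 88 mm per rad, so a short stroke does not bring the pair out fully. Every full stroke pushes out the lowest pair and the stack drops by one.
- lever_grip (a point): Centre of the lever's black crossbar, 20 mm thick, 40 mm long (along the dispenser's y), 167 mm above the counter at rest; press it from above with closed fingers. The lever turns about an axis along the dispenser's y, 117 mm behind (+x) and 67 mm below the bar at rest. The bar swings down 135 mm in an arc of radius 135 mm, bulging 18 mm to -x half-way, to 33 mm above the counter.
- pair_mid (a point): Centre of the lowest pair of chopsticks, which the stroke pushes out: two wooden sticks side by side in a paper sleeve, a flat bar 210 mm long (its y), 22 wide (x), 9 thick (z), about 20 g. White paper sleeve over the +y end and 150 mm of the length; at the -y end 60 mm of bare wood shows. In the dispenser its axes are the dispenser's.
- paper_end (a point): Middle of the paper-sleeved end of that pair, 105 mm from its centre along its +y.
- next_pair_mid (a point): Centre of the pair lying next above it in the magazine, same size; it and the rest must stay in the dispenser.
- tray: The colleague's dark wooden serving tray, fixed to the counter, 220 mm (its x) by 300 mm (its y), rim 20 mm high. Origin: at the middle, at counter level. Its x runs straight across the tray, from the robot's side to the colleague's side (the far side); its z is up.
- bowl: Ceramic noodle bowl on the tray, 132 mm across and 68 mm high, origin at the centre of its foot; not to be disturbed.
- cup: Ceramic dipping cup on the tray, 76 mm across and 62 mm high, origin at the centre of its foot; not to be disturbed.
- jar: Wooden spice jar on the counter, 44 mm across and 85 mm high, origin at the centre of its foot; not to be disturbed.

How it is judged:
By the outcome, as a careful person would: the job done as asked, in the order asked, and still so for the second after the job is handed in, while the arm keeps its last pose, push and grip.
It also fails if it takes over 51 s, if anything falls off the work surface, if the arm or the gripper's body presses on something with over 40 N, if the wrist force passes 120 N, or if a joint passes its speed limit or range.

ROBOT

A 6-joint arm with a two-finger parallel gripper is mounted at the origin on the work surface. World frame = base frame: x ahead of the robot, y to its left, z up, the work surface at z = 0. Lengths are in mm, angles in rad, forces in N, time in s.
With the tool pointing down it reaches from about 250 to 775 mm from the base axis. Payload 4 kg.
Tool frame: the origin (TCP) lies between the finger pads; the fingertips stand 19 mm ahead of it and the grasp point (between the pads) is the TCP (env.tips_ahead is the distance from the TCP to the fingertips, in mm); z points along the fingers, y is the direction in which the jaws open and shut (so a half turn about z gives the same grasp; the last joint's range is limited). The gripper opens to 85 mm and grips with 20 to 120 N. Pads are 22 mm wide; open, the fingers measure 114 mm over their backs; the gripper's body (76 mm by 85 mm) begins 54 mm behind the grasp point. The pads swing forward as they close: fully open they stand 13 mm farther back than shut.
Start: joints at [-1.37, 0.087, 1.371, -0, 1.684, -0.103], TCP at [164.528, -524.83, 250.341] pointing down, gripper open.
Joint ranges: [-3.1, 3.1], [-0.76, 2.03], [0.27, 2.55], [-1.08, 4.22], [0.17, 2.65], [-2.57, 2.57]. Speed limits (rad/s): [2.79, 2.79, 3.14, 3.14, 3.14, 3.14].

INTERFACE

Orientations are given as a 3x3 rotation matrix whose columns are the frame's x, y, z axes.
In Python, from plant import telemetry, optics, env gives the robot as it stands.
- The arm moves only by the tool step_arm, never from a script. Its argument "series" is a list of rows, each a list of 3 entries, a list of its own where there are three numbers: the shift along the tool's x, y, z in m, then the turn about the tool's z in degrees, then the finger opening in m, from 0 to 0.0854. A call has 1 to 12 rows; each row shifts and turns the commanded pose from where the row before left it, along the tool's axes as they then stand; what a row does not reach is not made up. A row lasts 1/12 s, in which the tool goes at most 41.7 mm and 7.16 degrees, less where a joint would pass 70% of its speed; a pose out of reach is approached as far as the arm can. A call is refused whole if a number of a shift passes 0.0417 or a number of a turn 7.16, either way. A call with a gripper value outside its range is refused whole. The fingers move at their own pace and stop on an object; the grip force is fixed at half the most. Time passes only in rows, so rows that do not move let the fingers close. It gives the time, the measured TCP pose, the force and the opening at its end, in the units of the state.
- telemetry.observe(): the state, without advancing time (a new reading comes with each control period).
- optics.grab_frame(name): name is "side" or "top" or "wrist"; returns a dict with "image" (384x512x3 uint8, blue, green, red), "vfov" (degrees; the focal length in pixels is half the picture's height over the tangent of half this angle, whatever the lens; pixels are square), "cx", "cy" (the principal point, pixels), "R" (3x3) and "t" (3): a world point X has camera coordinates R X + t. Camera axes: x right, y down, z forward; pixel columns grow to the right and rows downward; lengths in mm; the calibration is good to about 2 mm. A picture is of the moment at which its call begins. There is no depth.
- env.sign_off(): hands the job in, once; it reports no verdict.
Trained networks look in the newest picture that a camera, given by its name, has taken for a name from the list of things; names that differ only in an ending like _2 or _b are one class to them, and where a whole thing is asked for, a point or a joint stands for the part that bears it (a point fixed in the world has none). Each returns a list of dicts, best first, with "p" (0 to 1); they miss things now and then, are a little off and sometimes report something else, mostly with a low value. They report only what shows in the picture. A call takes as long as a camera call.
- optics.recognise(target, camera): "bbox" ([left, top, right, bottom] in pixels, round what is visible of it).
The state is a dict: "clock": time; "joint_pos": joint angles; "joint_velocities": joint speeds; "joint_torque": joint torques, N m; "eef_pos": TCP position; "tcp_rot": TCP orientation; "wrist_force": force on the tool from outside, world axes, zero at the start; "torque": the same for the moment, N m; "finger_gap": opening from 0.0 (shut) to 1.0 (fully open).
Only numpy, scipy, OpenCV 4.12 (cv2) and the standard library are available. Lean on these libraries where they do the work, as an engineer would, in place of code of your own. Each camera call takes 0.05 s, during which the arm holds its last target.

## Working session

There is one attempt and no reset: what is moved stays moved. The work goes in short steps, Python scripts to look and compute and a tool call to move; the robot and the scene stay as the last step left them, time stands still between calls to the robot, and variables do not carry over. Pictures are saved under pics/ and viewed, and the job is handed in when it is done.

Besides the shell and the picture viewer there is one more tool, called after "Emit:" by a JSON object that holds its "method" and its "body". step_arm: Moves the arm, as the interface text tells. Its arguments: {"type":"object","properties":{"series":{"type":"array"}},"required":["series"]}

```bash
ls; mkdir -p pics; python3 - <<'E'
from plant import telemetry, optics, env
import cv2
print(telemetry.observe())
for n in ["side","top","wrist"]:
    f=optics.grab_frame(n); cv2.imwrite(f"pics/{n}0.png",f["image"])
    print(n,f["vfov"],f["cx"],f["cy"],f["R"],f["t"])
    for o in ["dispenser","lever_grip","pair_mid","tray","bowl","cup","jar"]:
        try: print(o,[(r["p"],r["bbox"]) for r in optics.recognise(o,n)[:2]])
        except Exception as e: print(o,e)
E
```

```text
pics
{'clock': 0.0, 'joint_pos': array([-1.37008478e+00,  8.79902437e-02,  1.37229348e+00,  1.09116787e-05,
        1.68361884e+00, -1.03094367e-01]), 'joint_velocities': array([-2.59628819e-04, -2.17013652e-04,  1.40084861e-03,  2.11227998e-03,
       -2.24438300e-04,  4.82872613e-05]), 'joint_torque': array([-3.13043320e-04, -3.51868451e+01, -3.13269353e+01, -1.33352219e-04,
        1.08657021e-02,  7.22016154e-06]), 'eef_pos': array([ 164.4422742 , -524.34936409,  249.09993436]), 'tcp_rot': array([[ 9.54204540e-01,  2.99154633e-01, -4.49893710e-04],
       [ 2.99154868e-01, -9.54201882e-01,  2.26569685e-03],
       [ 2.48504285e-04, -2.29652612e-03, -9.99997332e-01]]), 'wrist_force': array([ 0.76130636, -0.24066238, -0.37282297]), 'torque': array([-0.00424439,  0.02044069, -0.09470907]), 'finger_gap': 1.000893773300272}
side 56.98561870042715 249.38261958414148 188.51506207243028 [[ 0.96069225 -0.27674198 -0.02200639]
 [-0.18096264 -0.56413898 -0.8056052 ]
 [ 0.21053012  0.77792101 -0.5920439 ]] [-626.5252932   205.64093962  806.75776837]
dispenser [(0.64, [165.4, 196.4, 333.8, 36
[... 370 characters left out ...]
6415985]
 [ 0.16413085 -0.00939921 -0.98639379]] [-41.29788779 627.93473898 914.41777136]
dispenser [(0.8, [258.4, 145.6, 421.4, 269.9])]
lever_grip [(0.59, [379.5, 182.1, 420.7, 239.6])]
pair_mid []
tray [(0.66, [99.8, 172.1, 225.3, 275.3])]
bowl [(0.63, [103.8, 197.1, 162.6, 246.6])]
cup [(0.7, [175.4, 194.4, 205.7, 226.6])]
jar [(0.64, [218.6, 126.0, 237.7, 153.2])]
wrist 71.40186277447718 254.10030169208585 194.09003730447174 [[ 2.99117918e-01 -9.54216113e-01 -2.84381339e-04]
 [-9.09328642e-01 -2.85137359e-01  3.03015029e-01]
 [-2.89222911e-01 -9.03786286e-02 -9.52985735e-01]] [-548.87187938  -40.75749849  379.27338862]
dispenser []
lever_grip []
pair_mid []
tray []
bowl []
cup []
jar []
```

View pics/side0.png

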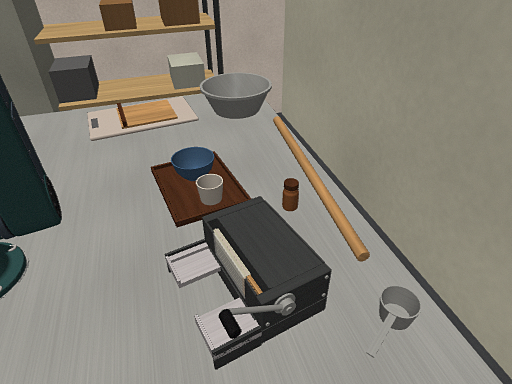

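View pics/top0.png

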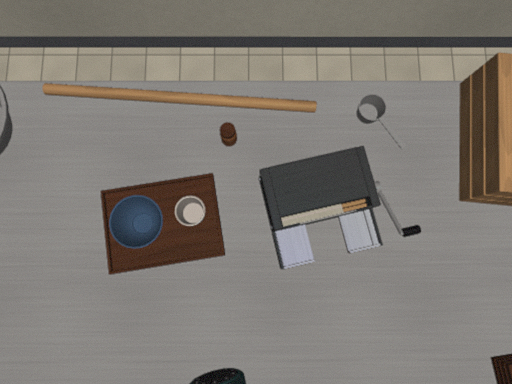

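The top view has the tray on the left, around (163,223), with the bowl at (136,222) and the cup at (190,211). The dispenser is centred near (320,205), turned about 13°, and the lever bar is at (411,230). I'll zoom in to pick corners.

```bash
python3 - <<'E'
import cv2
t=cv2.imread("pics/top0.png"); s=cv2.imread("pics/side0.png")
cv2.imwrite("pics/topd.png",cv2.resize(t[140:280,250:430],None,fx=4.4,fy=4.2,interpolation=cv2.INTER_CUBIC)) 
cv2.imwrite("pics/topt.png",cv2.resize(t[165:280,95:235],None,fx=5,fy=5,interpolation=cv2.INTER_CUBIC))
cv2.imwrite("pics/sided.png",cv2.resize(s[190:370,150:350],None,fx=3.3,fy=3.3,interpolation=cv2.INTER_CUBIC))
E
```

```text
(no output)
```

View pics/topd.png

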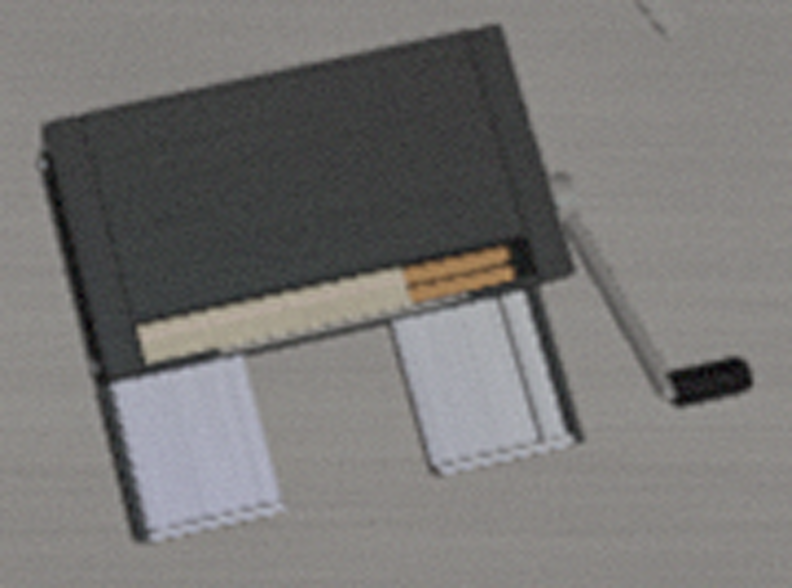

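View pics/topt.png

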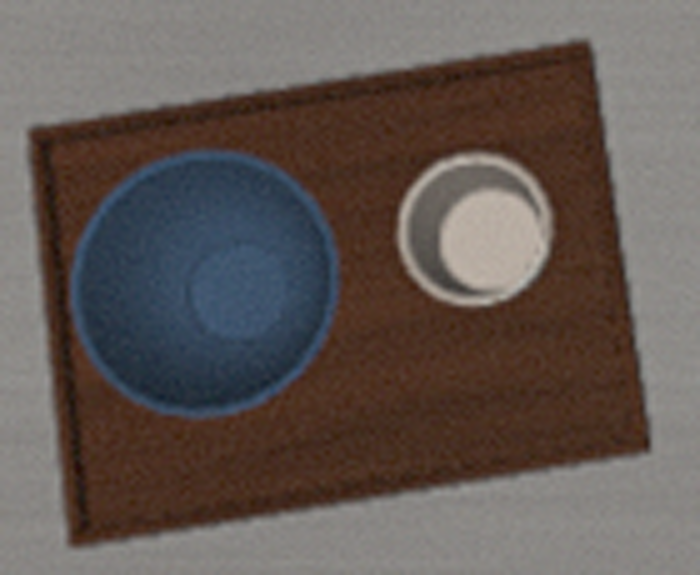

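View pics/sided.png

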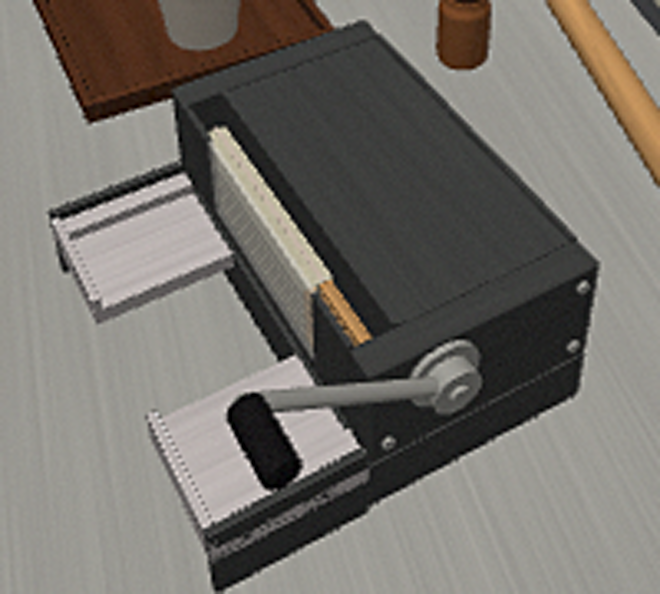

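```bash
cat > h.py <<'E'
import numpy as np, cv2
from scipy.optimize import least_squares
C={"side":(56.98561870042715,249.38261958414148,188.51506207243028,[[0.96069225,-0.27674198,-0.02200639],[-0.18096264,-0.56413898,-0.8056052],[0.21053012,0.77792101,-0.5920439]],[-626.5252932,205.64093962,806.75776837]),
"top":(53.93769954044614,253.83462627697708,188.1447339389196,[[-0.00390648,-0.99995296,0.0088784],[-0.98643084,0.00239611,-0.16415985],[0.16413085,-0.00939921,-0.98639379]],[-41.29788779,627.93473898,914.41777136])}
def proj(n,X,c=None):
    v,cx,cy,R,t=c or C[n]
    f=192/np.tan(np.radians(v/2)); p=np.atleast_2d(X)@np.array(R).T+np.array(t)
    return p[:,:2]/p[:,2:]*f+[cx,cy]
def W(p,L):
    c,s=np.cos(p[2]),np.sin(p[2]); return np.atleast_2d(L)@np.array([[c,s,0],[-s,c,0],[0,0,1]])+[p[0],p[1],0]
def fit(obs,p0):
    f=lambda p: np.concatenate([(proj(n,W(p,l))-np.array(u)).ravel() for n,l,u in obs])
    r=least_squares(f,p0,loss="soft_l1"); return r.x,r.fun.reshape(-1,2)
def ray(n,uv,z):
    v,cx,cy,R,t=C[n]; R=np.array(R);t=np.array(t); f=192/np.tan(np.radians(v/2))
    d=R.T@np.array([(uv[0]-cx)/f,(uv[1]-cy)/f,1]); o=-R.T@t
    return o+d*(z-o[2])/d[2]
E
python3 - <<'E'
from h import *
td=lambda x,y:(250+(x+.0)/4.4,140+y/4.2); tt=lambda x,y:(95+x/5,165+y/5); sd=lambda x,y:(150+x/3.3,190+y/3.3)
for n in C: print(n,-np.array(C[n][3]).T@np.array(C[n][4]))
d=[("top",[150,130,125],td(42,125)),("top",[150,-130,125],td(502,27)),("top",[0,130,125],td(102,382)),("top",[0,-130,125],td(572,273)),
("side",[150,130,125],sd(365,22)),("side",[150,-130,125],sd(598,262)),("side",[0,130,125],sd(175,95)),("side",[0,-130,125],sd(350,350))]
p,r=fit(d,[600,-100,.2]);print("disp",p,np.degrees(p[2]));print(r.round(1))
g=lambda L:print(L,[proj(n,W(p,L)).round(1) for n in C],W(p,L).round(1))
g([-75,0,49]);g([-75,45,45]);g([-75,-45,45])
# lever: find from both images
a=td(710,380);b=sd(265,440)
f=lambda X:np.concatenate([(proj("top",X)-a).ravel(),(proj("side",X)-b).ravel()])
q=least_squares(f,[500,-300,167]);print("lever",q.x,q.fun)
c,s=np.cos(p[2]),np.sin(p[2]);e=q.x-[p[0],p[1],0];print("local",e@np.array([[c,-s,0],[s,c,0],[0,0,1]]))
t=[("top",[110,150,20],tt(30,130)),("top",[110,-150,20],tt(590,42)),("top",[-110,-150,20],tt(650,450)),("top",[-110,150,20],tt(70,545))]
P,r=fit(t,[600,200,.1]);print("tray",P,np.degrees(P[2]));print(r.round(1));print(proj("side",W(P,[x for _,x,_ in t])).round(1))
print("bowl",ray("top",tt(206,284),68),"cup",ray("top",tt(475,229),62))
print("jar",ray("side",(290,204),0),ray("top",(229,129),85))
E
```

```text
side [ 469.26451115 -684.96959823  629.51386588]
top [ 469.1686966   -34.20574118 1005.42434286]
disp [ 5.45003352e+02 -2.13883551e+02  2.14381759e-01] 12.283170000971534
[[-0.6 -1.6]
 [-0.2 -0.8]
 [-0.1 -1.1]
 [ 0.6  0.9]
 [-1.1 -1.4]
 [-1.   1. ]
 [-3.1 -2.7]
 [ 2.5  8.9]]
[-75, 0, 49] [array([[193.2, 295.1]]), array([[328.5, 249.6]])] [[ 471.7 -229.8   49. ]]
[-75, 45, 45] [array([[185.6, 280.5]]), array([[310.8, 253.5]])] [[ 462.1 -185.9   45. ]]
[-75, -45, 45] [array([[202.1, 313.8]]), array([[345.4, 245.7]])] [[ 481.3 -273.8   45. ]]
lever [ 514.27136372 -389.93603168  171.11959004] [ 0.03294747 -0.86636632 -0.55003099  0.12208302]
local [ -67.4824752  -165.4842791   171.11959004]
tray [5.43072132e+02 1.95201317e+02 1.56962586e-01] 8.993293694715613
[[-0.5 -0.7]
 [ 0.3 -0.7]
 [ 0.5  0.5]
 [-0.3  0.7]]
[[213.3 151.2]
 [250.8 199.7]
 [173.8 223.3]
 [148.9 167.1]]
bowl [541.41808508 248.34345835  68.        ] cup [568.9858187  116.99904264  62.        ]
jar [782.0255606   36.10700671   0.        ] [774.62821835  19.45353163  85.        ]
```

```bash
cat > ov.py <<'E'
from h import *
import sys
def ov(p,tag):
    for n,(x0,y0,w,h,k) in {"top":(250,140,180,140,4.2),"side":(150,190,200,180,3.3)}.items():
        im=cv2.imread(f"pics/{n}0.png"); im=cv2.resize(im[y0:y0+h,x0:x0+w],None,fx=k,fy=k,interpolation=cv2.INTER_CUBIC)
        def L(a,b,c):
            # pixel centre convention
            u=(proj(n,W(p,[a,b]))-[x0,y0]+.5)*k
            cv2.line(im,tuple(int(v) for v in u[0]),tuple(int(v) for v in u[1]),c,1)
        c=[[0,130],[150,130],[150,-130],[0,-130]]
        for i in range(4):
            a,b=c[i],c[(i+1)%4]
            L(a+[125],b+[125],(0,255,0)); L(a+[0],b+[0],(0,255,255)); L(a+[0],a+[125],(0,255,0))
        for y in (45,-45): L([0,y,45],[-90,y,45],(0,0,255))
        L([16,105,107],[16,-105,107],(255,0,255)); L([16,105,112],[16,-105,112],(255,0,255))
        c=[[-64,105],[-86,105],[-86,-105],[-64,-105]]
        for i in range(4): L(c[i]+[49],c[(i+1)%4]+[49],(255,0,0))
        cv2.imwrite(f"pics/ov_{n}_{tag}.png",im)
E
python3 -c "
from ov import *
ov([545,-213.9,.2144],'a')"
```

```text
(no output)
```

View pics/ov_top_a.png

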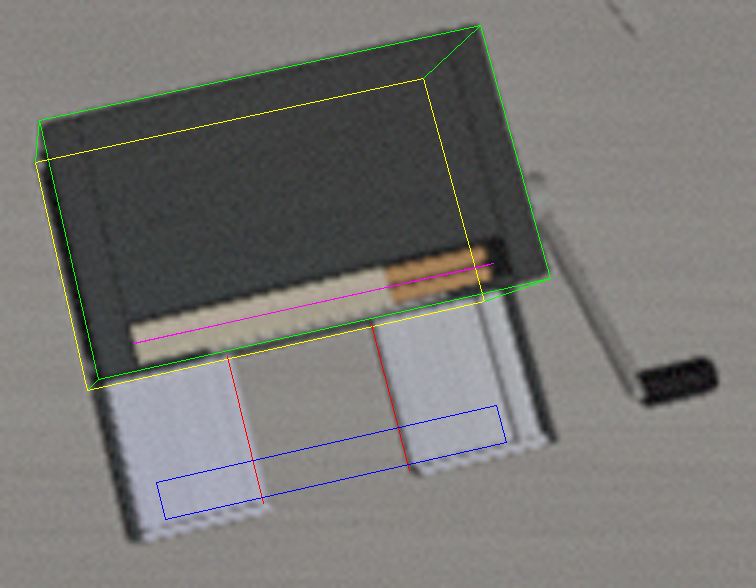

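View pics/ov_side_a.png

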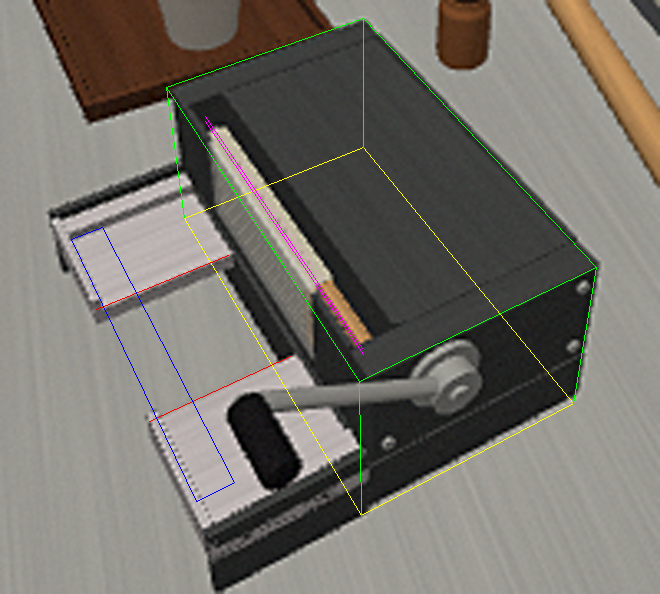

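```bash
python3 - <<'E'
from ov import *
T=lambda x,y:(250+x/4.2-.5,140+y/4.2-.5); S=lambda x,y:(150+x/3.3-.5,190+y/3.3-.5)
o=[("top",[150,130,125],T(40,123)),("top",[150,-130,125],T(480,26)),("top",[0,-130,125],T(550,276)),("side",[150,130,125],S(365,22)),("side",[150,-130,125],S(598,266)),
("side",[0,130,125],S(174,93)),("top",[-60,45,45],T(258,453)),("top",[-60,-45,45],T(400,425)),("side",[-70,45,45],S(122,298)),("side",[-70,-45,45],S(173,410)),("side",[150,-130,0],S(574,400)),
("side",[0,45,45],S(233,258)),("side",[0,-45,45],S(297,357)),("top",[16,0,109],T(312,304))]
def fit2(obs,p0):
    # x,y,yaw with lines notch: only perpendicular would matter; keep simple
    return fit(obs,p0)
p,r=fit(o,[545,-214,.21]);print(p,np.degrees(p[2]));print(r.round(1).tolist())
ov(p,'b')
a=T(679,381);b=S(265,440)
f=lambda X:np.concatenate([(proj("top",X)-a).ravel(),(proj("side",X)-b).ravel()])
q=least_squares(f,[500,-300,167]);c,s=np.cos(p[2]),np.sin(p[2]);e=q.x-[p[0],p[1],0]
print("lever",q.x,"local",e@np.array([[c,-s,0],[s,c,0],[0,0,1]]), ray("top",a,167),ray("side",b,167))
print("mid",W(p,[-75,0,49]))
E
```

```text
[ 5.45250817e+02 -2.15092195e+02  2.20477803e-01] 12.632447575758762
[[0.1, -0.3], [0.1, -0.4], [0.6, 0.2], [-0.8, -0.7], [-0.0, 0.3], [-2.4, -1.2], [-0.9, 0.3], [-0.2, -1.1], [1.6, 0.4], [3.1, -0.5], [0.2, 0.9], [-1.4, -0.4], [-1.6, 0.2], [0.9, -0.2]]
lever [ 514.04947815 -389.25818919  171.58143356] local [ -68.53543643 -163.1263648   171.58143356] [ 513.1603372  -391.08313636  167.        ] [ 514.98166191 -386.32374586  167.        ]
mid [[ 472.06633718 -231.49438679   49.        ]]
```

View pics/ov_top_b.png

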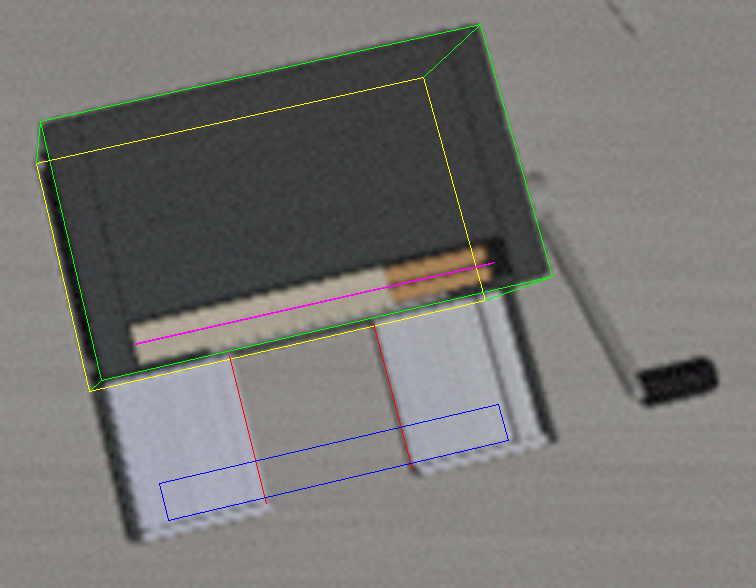

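View pics/ov_side_b.png

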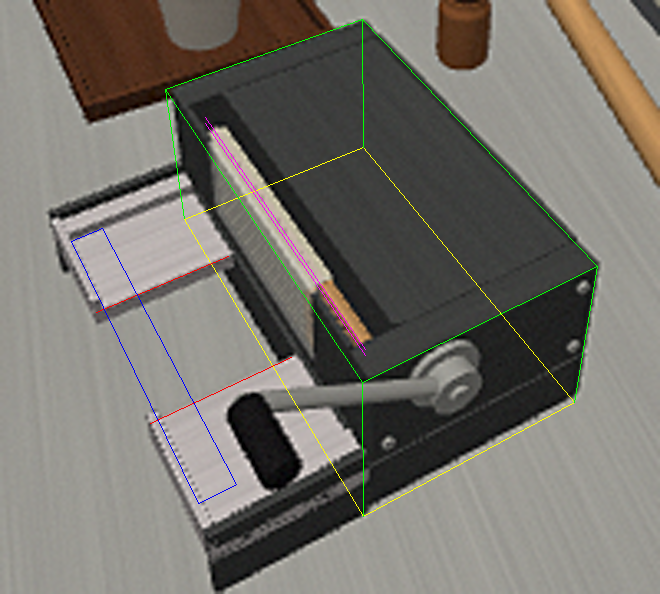

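Emit:
{"method": "step_arm", "body": {"series": [[[0,0,0],-7.1,0],[[0,0,0],-7.1,0],[[0,0,0],-7.1,0],[[0,0,0],-7.1,0],[[0,0,0],-7.1,0],[[0,0,0],-7.1,0],[[0,0,0],-7.1,0],[[0,0,0],-7.1,0],[[0,0,0],-7.1,0],[[0,0,0],-7.1,0],[[0,0,0],-7.1,0],[[0,0,0],-7.1,0]]}}

```text
clock: 2.2
eef_pos: [164.5, -524.8, 250.4]
tcp_rot: [[-0.224, 0.975, -0.0], [0.975, 0.224, -0.0], [-0.0, -0.0, -1.0]]
wrist_force: [-1.0, -0.4, 0.5]
finger_gap: -0.002
```

Emit:
{"method": "step_arm", "body": {"series": [[[0.0044,0.031,0.0],0,0],[[0.0044,0.031,0.0],0,0],[[0.0044,0.031,0.0],0,0],[[0.0044,0.031,0.0],0,0],[[0.0044,0.031,0.0],0,0],[[0.0044,0.031,0.0],0,0],[[0.0044,0.031,0.002],0,0],[[0.0044,0.031,0.004],0,0],[[0.0044,0.031,0.004],0,0],[[0.0044,0.031,0.005],0,0],[[0.0044,0.03,0.005],0,0],[[0.004,0.0308,0],0,0]]}}

```text
clock: 3.2
eef_pos: [515.9, -391.7, 228.9]
tcp_rot: [[-0.218, 0.976, -0.002], [0.976, 0.218, 0.001], [0.002, -0.001, -1.0]]
wrist_force: [0.5, -0.2, 0.8]
finger_gap: -0.001
```

```bash
python3 - <<'E'
from plant import telemetry, optics
import cv2,numpy as np
s=telemetry.observe();print(s["clock"],s["eef_pos"],s["joint_pos"])
a=optics.grab_frame("side")["image"];b=optics.grab_frame("top")["image"]
cv2.imwrite("pics/a1.png",np.hstack([cv2.resize(a[180:380,130:350],(400,364)),cv2.resize(b[130:290,250:430],(400,364))]))
E
```

```text
3.2 [ 515.91404182 -391.67257252  228.86307198] [-7.36748649e-01  3.12700538e-01  1.14797734e+00 -2.00698619e-04
  1.68317520e+00 -9.56915914e-01]
```

View pics/a1.png

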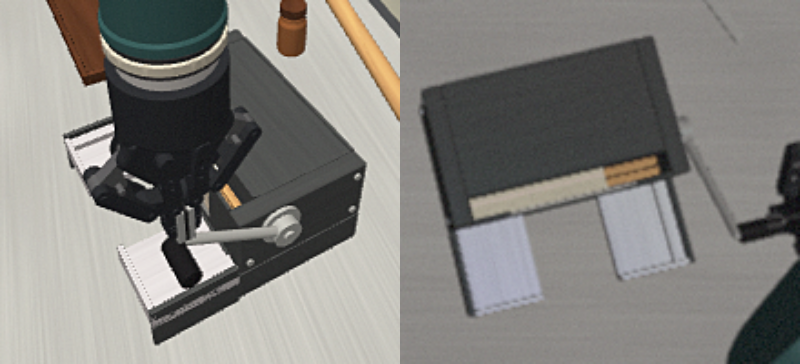

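Emit:
{"method": "step_arm", "body": {"series": [[[-0.002,-0.001,0.008],0,0],[[0,0,0.008],0,0],[[0,0,0.008],0,0],[[0,0,0.008],0,0],[[0,-0.0025,0.0055],0,0],[[0,-0.0025,0.0055],0,0],[[0,-0.0025,0.0055],0,0],[[0,-0.0025,0.0055],0,0],[[0,-0.0015,0.0057],0,0],[[0,-0.0015,0.0057],0,0],[[0,-0.0015,0.0057],0,0],[[0,-0.0015,0.0057],0,0]]}}

```text
clock: 4.3
eef_pos: [498.3, -399.1, 153.5]
tcp_rot: [[-0.218, 0.976, 0.0], [0.976, 0.218, -0.001], [-0.001, 0.0, -1.0]]
wrist_force: [-1.8, -1.0, 3.4]
finger_gap: 0.001
```

```bash
cat > look.py <<'E'
from plant import telemetry, optics
import cv2,numpy as np,sys
s=telemetry.observe();print(s["clock"],s["eef_pos"],s["wrist_force"],s["finger_gap"])
a=optics.grab_frame("side")["image"];b=optics.grab_frame("top")["image"]
cv2.imwrite(f"pics/{sys.argv[1]}.png",np.hstack([cv2.resize(a[180:380,130:350],(400,364)),cv2.resize(b[130:290,250:430],(400,364))]))
cv2.imwrite(f"pics/{sys.argv[1]}_s.png",a);cv2.imwrite(f"pics/{sys.argv[1]}_t.png",b)
E
python3 look.py a2
```

```text
4.3 [ 498.3495363  -399.06896134  153.49384534] [-1.83829695 -0.97715533  3.36437069] 0.0005007918913411023
```

View pics/a2.png

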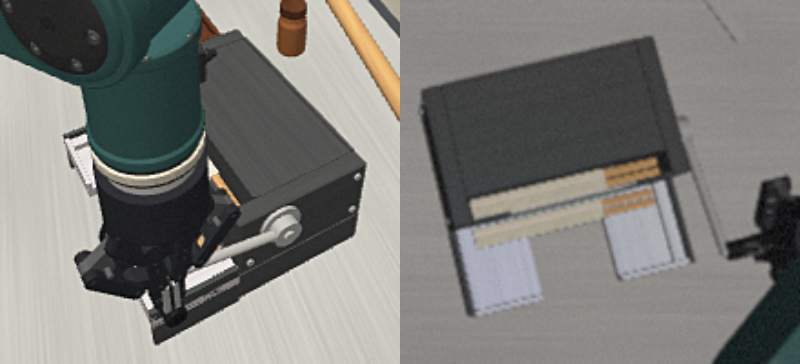

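The lever is moving with the fingers and the pair is emerging. I'll continue along the arc.

Emit:
{"method": "step_arm", "body": {"series": [[[0,-0.0005,0.0058],0,0],[[0,-0.0005,0.0058],0,0],[[0,-0.0005,0.0058],0,0],[[0,-0.0005,0.0058],0,0],[[0,0.0005,0.006],0,0],[[0,0.0005,0.006],0,0],[[0,0.0005,0.006],0,0],[[0,0.0005,0.006],0,0],[[0,0.0015,0.0057],0,0],[[0,0.0015,0.0057],0,0],[[0,0.0015,0.0057],0,0],[[0,0.0015,0.0057],0,0]]}}

```text
clock: 5.4
eef_pos: [504.8, -396.9, 82.9]
tcp_rot: [[-0.218, 0.976, -0.0], [0.976, 0.218, 0.0], [0.0, -0.0, -1.0]]
wrist_force: [-3.0, 0.4, 3.5]
finger_gap: -0.001
```

```bash
python3 look.py a3
```

```text
5.4 [ 504.77093531 -396.90877419   82.8894631 ] [-3.02970291  0.35791331  3.45020167] -0.0006545788035915729
```

View pics/a3.png

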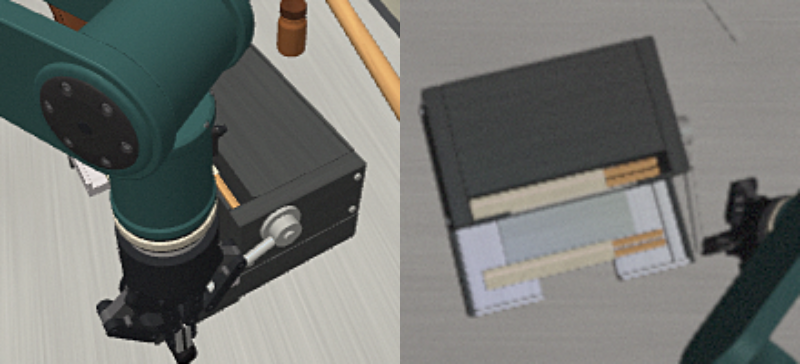

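Emit:
{"method": "step_arm", "body": {"series": [[[0,0.0025,0.005],0,0],[[0,0.0025,0.005],0,0],[[0,0.0025,0.005],0,0],[[0,0.002,0.003],0,0],[[0,0.001,0.002],0,0],[[0,0,0.001],0,0],[[0,0,0.001],0,0],[[0,0,0],0,0]]}}

```text
clock: 6.17
eef_pos: [515.5, -394.7, 61.8]
tcp_rot: [[-0.218, 0.976, 0.001], [0.976, 0.218, -0.0], [-0.0, 0.001, -1.0]]
wrist_force: [-1.6, -0.8, 4.9]
finger_gap: 0.001
```

```bash
python3 look.py a4
```

```text
6.1667 [ 515.49895459 -394.74406298   61.82000728] [-1.61236204 -0.770461    4.87125851] 0.0012089616889647634
```

View pics/a4.png

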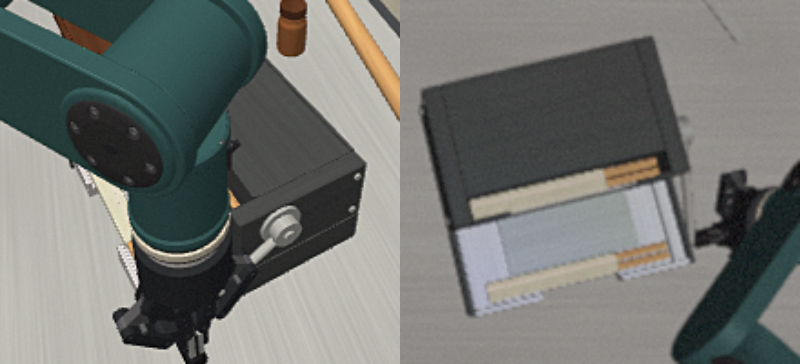

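Emit:
{"method": "step_arm", "body": {"series": [[[0,0,0.001],0,0],[[0,0,0.001],0,0],[[0,0,0],0,0]]}}

```text
clock: 6.52
eef_pos: [515.8, -394.7, 61.0]
tcp_rot: [[-0.218, 0.976, 0.002], [0.976, 0.218, -0.0], [-0.001, 0.002, -1.0]]
wrist_force: [-1.0, 0.5, 7.1]
finger_gap: -0.004
```

Emit:
{"method": "step_arm", "body": {"series": [[[0,0,0.001],0,0],[[0,0,0.001],0,0],[[0,0,0],0,0]]}}

```text
clock: 6.77
eef_pos: [516.0, -394.7, 60.5]
tcp_rot: [[-0.219, 0.976, 0.003], [0.976, 0.219, -0.001], [-0.002, 0.003, -1.0]]
wrist_force: [-2.1, 2.5, 12.1]
finger_gap: 0.001
```

Emit:
{"method": "step_arm", "body": {"series": [[[0,0,0.001],0,0],[[0,0,0.001],0,0],[[0,0,0],0,0],[[0,0,0],0,0]]}}

```text
clock: 7.1
eef_pos: [516.2, -394.7, 60.2]
tcp_rot: [[-0.219, 0.976, 0.004], [0.976, 0.219, -0.001], [-0.002, 0.003, -1.0]]
wrist_force: [-2.4, 4.5, 18.0]
finger_gap: -0.003
```

Emit:
{"method": "step_arm", "body": {"series": [[[0,0,-0.006],0,0],[[0,-0.0035,-0.0075],0,0],[[0,-0.0035,-0.0075],0,0],[[0,-0.003,-0.0075],0,0],[[0,-0.002,-0.0075],0,0],[[0,-0.002,-0.0075],0,0],[[0,-0.002,-0.0075],0,0],[[0,-0.001,-0.008],0,0],[[0,-0.0005,-0.008],0,0],[[0,-0.0005,-0.008],0,0],[[0,0.0005,-0.0075],0,0],[[0,0.0005,-0.0075],0,0]]}}

```text
clock: 8.1
eef_pos: [498.0, -398.4, 145.8]
tcp_rot: [[-0.218, 0.976, -0.001], [0.976, 0.218, 0.0], [0.001, -0.001, -1.0]]
wrist_force: [0.9, 0.1, -0.0]
finger_gap: 0.002
```

Emit:
{"method": "step_arm", "body": {"series": [[[0,0.001,-0.0075],0,0],[[0,0.002,-0.0075],0,0],[[0,0.002,-0.0075],0,0],[[0,0.002,-0.0075],0,0],[[0,0.003,-0.007],0,0],[[0,0.003,-0.007],0,0],[[0,0.003,-0.007],0,0],[[0,0,-0.01],0,0],[[0,0,-0.015],0,0],[[0,0,-0.015],0,0],[[0,0,0],0,0]]}}

```text
clock: 9.02
eef_pos: [515.0, -396.0, 241.2]
tcp_rot: [[-0.218, 0.976, 0.005], [0.976, 0.218, -0.005], [-0.006, 0.004, -1.0]]
wrist_force: [-0.2, 0.0, 1.1]
finger_gap: 0.003
```

```bash
python3 look.py a5
```

```text
9.0167 [ 514.9867255  -395.98355462  241.21587893] [-0.18467246  0.03306051  1.07803361] 0.002539025759643701
```

View pics/a5.png

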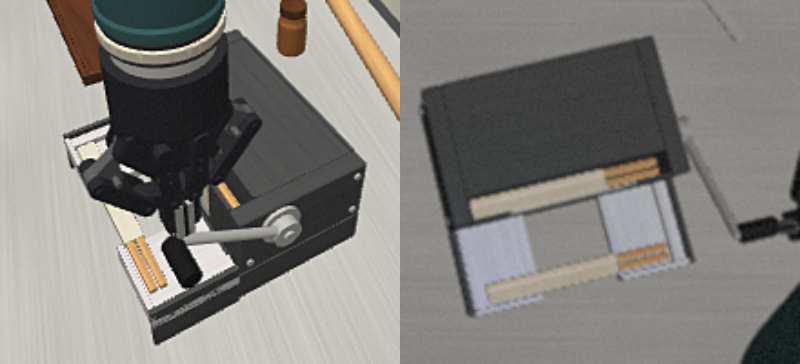

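The lever is back up and the pair lies on the shelf. Now I'll measure the pair precisely.

```bash
python3 - <<'E'
import cv2
b=cv2.imread("pics/a5_t.png"); cv2.imwrite("pics/p1.png",cv2.resize(b[220:280,270:390],None,fx=6,fy=6,interpolation=cv2.INTER_CUBIC))
E
```

```text
(no output)
```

View pics/p1.png

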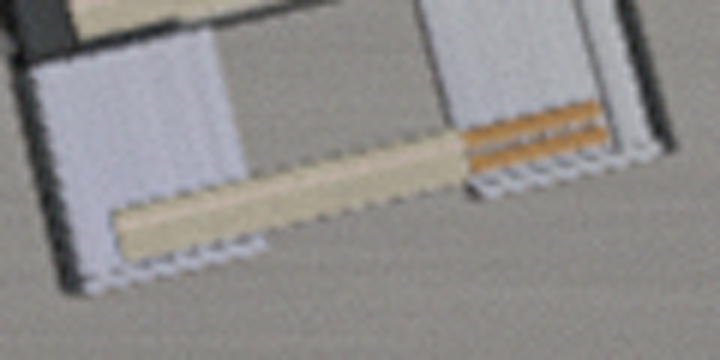

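```bash
python3 - <<'E'
from h import *
T=lambda x,y:(270+x/6-.5,220+y/6-.5)
a=ray("top",T(118,235),53.5);b=ray("top",T(604,122),53.5)
print(a,b,(a+b)/2,np.linalg.norm(a-b),np.degrees(np.arctan2(*(a-b)[1::-1])))
E
```

```text
[ 449.87529889 -130.29744847   53.5       ] [ 495.47008925 -334.46468842   53.5       ] [ 472.67269407 -232.38106844   53.5       ] 209.19643107365525 102.58877527477246
```

Emit:
{"method": "step_arm", "body": {"series": [[[0.017,-0.0006,0],0,0.066],[[0.017,-0.0006,0],0,0.066],[[0.017,-0.0006,0],0,0.066],[[0.017,-0.0006,0],0,0.066],[[0.017,-0.0006,0],0,0.066],[[0.017,-0.0006,0],0,0.066],[[0.017,-0.0006,0.01],0,0.066],[[0.017,-0.0006,0.015],0,0.066],[[0.017,-0.0006,0.015],0,0.066],[[0.016,-0.0003,0.015],0,0.066],[[0,0,0.015],0,0.066],[[0,0,0],0,0.066]]}}

```text
clock: 10.12
eef_pos: [468.9, -229.0, 161.5]
tcp_rot: [[-0.219, 0.976, -0.008], [0.976, 0.219, 0.005], [0.006, -0.007, -1.0]]
wrist_force: [-0.4, -0.6, -1.1]
finger_gap: 0.774
```

```bash
python3 look.py a6; python3 -c "
from plant import optics;import cv2
cv2.imwrite('pics/w6.png',optics.grab_frame('wrist')['image'])"
```

```text
10.1167 [ 468.90908921 -229.04409508  161.54631444] [-0.41068291 -0.6102755  -1.12005218] 0.7737817786076198
```

View pics/w6.png

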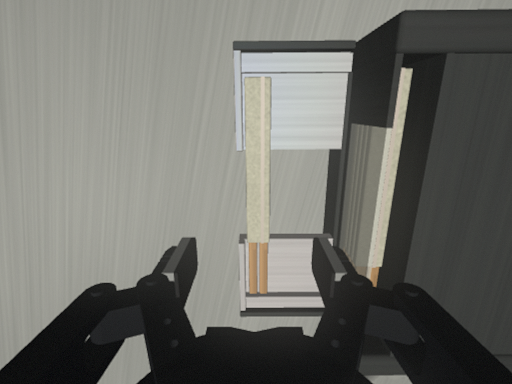

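View pics/a6.png

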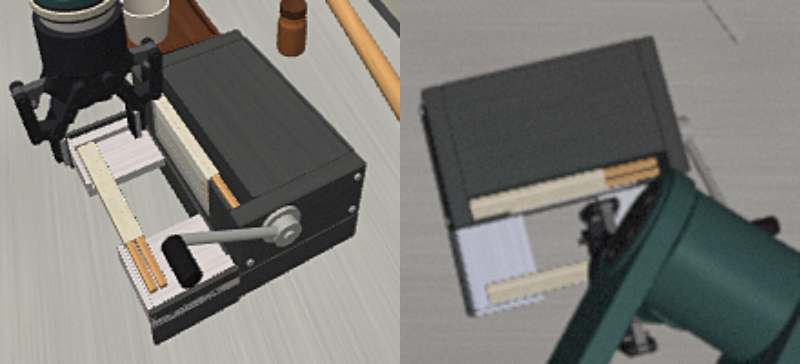

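Emit:
{"method": "step_arm", "body": {"series": [[[0,0,0],0,0.066],[[0,0,0],0,0.066],[[0,0,0],0,0.066]]}}

```text
clock: 10.52
eef_pos: [471.9, -232.0, 167.5]
tcp_rot: [[-0.218, 0.976, 0.001], [0.976, 0.218, -0.001], [-0.001, 0.001, -1.0]]
wrist_force: [-0.1, -0.5, 0.6]
finger_gap: 0.772
```

```bash
python3 - <<'E'
from plant import optics,telemetry;import cv2,numpy as np
from h import *
f=optics.grab_frame('wrist');s=telemetry.observe();cv2.imwrite('pics/w7.png',cv2.resize(f['image'][60:310,220:300],None,fx=2.4,fy=2.4))
print(s["eef_pos"],s["tcp_rot"])
c=(f["vfov"],f["cx"],f["cy"],f["R"],f["t"])
C["wrist"]=c
print(-np.array(f["R"]).T@f["t"])
a=ray("wrist",(257.5,78),53.5);b=ray("wrist",(258,293.5),53.5);print(a,b,(a+b)/2,np.linalg.norm(a-b),np.degrees(np.arctan2(*(a-b)[1::-1])))
E
```

```text
[ 471.83392942 -231.87928303  167.28312752] [[-2.17841584e-01  9.75983420e-01  1.18681824e-03]
 [ 9.75983547e-01  2.17842632e-01 -8.38722737e-04]
 [-1.07711910e-03  9.75606389e-04 -9.99998944e-01]]
[ 453.2844651  -155.73158106  290.62537248]
[ 450.9182003  -131.50922727   53.5       ] [ 497.92697466 -336.1113646    53.5       ] [ 474.42258748 -233.81029593   53.5       ] 209.93298803860702 102.93954074533441
```

View pics/w7.png

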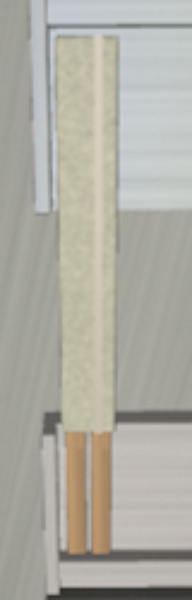

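Emit:
{"method": "step_arm", "body": {"series": [[[-0.001,0.0015,0.01],0,0.066],[[0,0,0.015],0,0.066],[[0,0,0.015],0,0.066],[[0,0,0.015],0,0.066],[[0,0,0.015],0,0.066],[[0,0,0.015],0,0.066],[[0,0,0.013],0,0.066],[[0,0,0.01],0,0.066],[[0,0,0.007],0,0.066],[[0,0,0.005],0,0.066],[[0,0,0],0,0.066],[[0,0,0],0,0.066]]}}

```text
clock: 11.57
eef_pos: [473.4, -232.2, 46.7]
tcp_rot: [[-0.218, 0.976, 0.0], [0.976, 0.218, -0.0], [-0.0, 0.0, -1.0]]
wrist_force: [0.4, 0.6, 1.0]
finger_gap: 0.774
```

```bash
python3 look.py a8; python3 -c "
from plant import optics;import cv2
cv2.imwrite('pics/w8.png',optics.grab_frame('wrist')['image'])"
```

```text
11.5667 [ 473.37498469 -232.15337819   46.69907867] [0.35770517 0.57781536 0.95662707] 0.7739014886009973
```

View pics/w8.png

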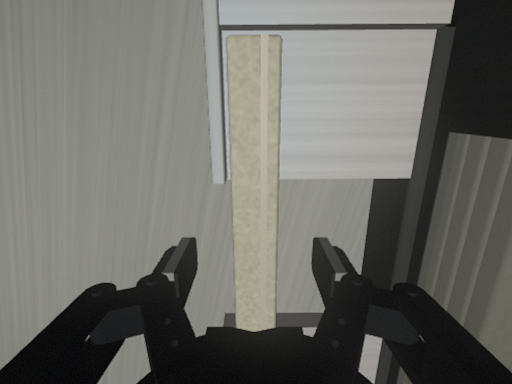

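View pics/a8.png

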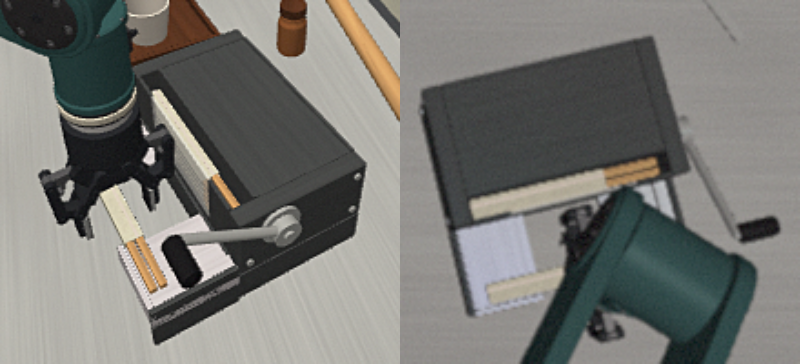

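Centred. Closing.

Emit:
{"method": "step_arm", "body": {"series": [[[0,0,0],0,0.04],[[0,0,0],0,0.034],[[0,0,0],0,0.028],[[0,0,0],0,0.024],[[0,0,0],0,0.015],[[0,0,0],0,0.01],[[0,0,0],0,0.01],[[0,0,0],0,0.01],[[0,0,0],0,0.01]]}}

```text
clock: 12.47
eef_pos: [473.4, -232.2, 46.9]
tcp_rot: [[-0.218, 0.976, 0.001], [0.976, 0.218, -0.0], [-0.001, 0.0, -1.0]]
wrist_force: [-0.3, 0.1, 3.3]
finger_gap: 0.245
```

Emit:
{"method": "step_arm", "body": {"series": [[[0,0,-0.004],0,0.01],[[0,0,-0.008],0,0.01],[[0,0,-0.012],0,0.01],[[0,0,-0.016],0,0.01],[[0,0,-0.018],0,0.01],[[0,0,-0.018],0,0.01],[[0,0,-0.018],0,0.01],[[0,0,-0.018],0,0.01],[[0,0,-0.018],0,0.01],[[0,0,-0.014],0,0.01],[[0,0,-0.008],0,0.01],[[0,0,0],0,0.01]]}}

```text
clock: 13.47
eef_pos: [474.2, -232.6, 201.8]
tcp_rot: [[-0.218, 0.976, 0.005], [0.976, 0.218, -0.003], [-0.004, 0.004, -1.0]]
wrist_force: [0.7, 0.5, 0.4]
finger_gap: 0.241
```

```bash
python3 look.py a9; python3 -c "
from plant import optics;import cv2
cv2.imwrite('pics/w9.png',optics.grab_frame('wrist')['image'])"
```

```text
13.4667 [ 474.18217512 -232.64643851  201.83806285] [0.74837729 0.49968887 0.38329483] 0.2413975044650587
```

View pics/w9.png

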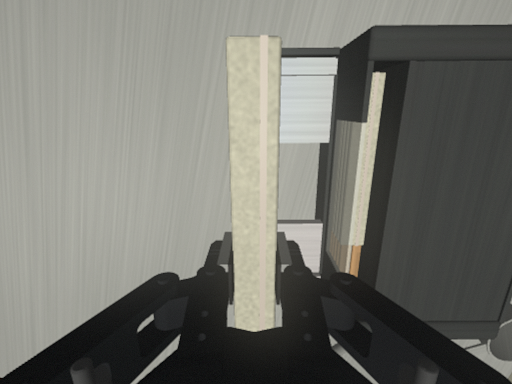

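View pics/a9.png

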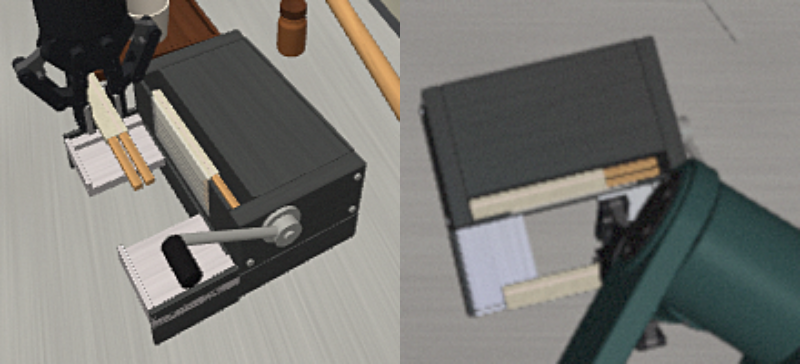

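Emit:
{"method": "step_arm", "body": {"series": [[[0.008,0.003,0],0,0.01],[[0.018,0.007,0],0,0.01],[[0.026,0.01,0],0,0.01],[[0.026,0.01,0],0,0.01],[[0.026,0.01,0],0,0.01],[[0.026,0.01,0],0,0.01],[[0.026,0.01,0],0,0.01],[[0.026,0.01,0],0,0.01],[[0.026,0.011,0],0,0.01],[[0.026,0.011,0],0,0.01],[[0.026,0.011,0],0,0.01],[[0.026,0.011,0],0,0.01]]}}

```text
clock: 14.62
eef_pos: [521.2, 74.0, 197.2]
tcp_rot: [[-0.219, 0.976, -0.003], [0.976, 0.219, 0.0], [0.001, -0.002, -1.0]]
wrist_force: [0.8, -0.2, 0.0]
finger_gap: 0.247
```

Emit:
{"method": "step_arm", "body": {"series": [[[0.026,0.011,0],0,0.01],[[0.026,0.011,0],0,0.01],[[0.026,0.011,0],0,0.01],[[0.02,0.008,0],0,0.01],[[0.012,0.005,0],0,0.01],[[0.006,0.001,0],0,0.01],[[0,0,0],2,0.01],[[0,0,0],4,0.01],[[0,0,0],6,0.01],[[0,0,0],6,0.01],[[0,0,0],6,0.01],[[0,0,0],6,0.01]]}}

```text
clock: 15.62
eef_pos: [542.1, 194.4, 198.0]
tcp_rot: [[0.305, 0.952, -0.001], [0.952, -0.305, -0.001], [-0.001, -0.001, -1.0]]
wrist_force: [0.3, -0.4, -0.2]
finger_gap: 0.246
```

Emit:
{"method": "step_arm", "body": {"series": [[[0,0,0],6,0.01],[[0,0,0],6,0.01],[[0,0,0],6,0.01],[[0,0,0],6,0.01],[[0,0,0],6,0.01],[[0,0,0],6,0.01],[[0,0,0],6,0.01],[[0,0,0],6,0.01],[[0,0,0],6,0.01],[[0,0,0],5,0.01],[[0,0,0],3,0.01],[[0,0,0],1.6,0.01]]}}

```text
clock: 16.62
eef_pos: [542.1, 194.3, 198.0]
tcp_rot: [[0.988, 0.153, -0.001], [0.153, -0.988, -0.001], [-0.001, 0.001, -1.0]]
wrist_force: [-0.4, -0.5, -0.9]
finger_gap: 0.246
```

Emit:
{"method": "step_arm", "body": {"series": [[[0,0,0],0,0.01],[[0,0,0],0,0.01],[[0,0,0],0,0.01],[[0,0,0],0,0.01],[[0,0,0],0,0.01],[[0,0,0],0,0.01]]}}

```text
clock: 17.12
eef_pos: [542.5, 195.4, 198.5]
tcp_rot: [[0.988, 0.157, -0.0], [0.157, -0.988, -0.0], [-0.0, 0.0, -1.0]]
wrist_force: [-1.1, 0.5, -0.2]
finger_gap: 0.248
```

```bash
python3 look.py a10; python3 -c "
from plant import optics,telemetry;import cv2
f=optics.grab_frame('wrist');cv2.imwrite('pics/w10.png',f['image']);print(f['R'],f['t']);print(telemetry.observe()['tcp_rot'])"
```

```text
17.1167 [542.53186447 195.35589431 198.45530144] [-1.05197205  0.47877539 -0.24627722] 0.24765187655609516
[[ 1.56656267e-01 -9.87653152e-01 -2.53948812e-04]
 [-9.41190962e-01 -1.49364609e-01  3.03067297e-01]
 [-2.99363302e-01 -4.72383771e-02 -9.52969123e-01]] [108.94459687 514.6816286  501.27366148]
[[ 9.87656053e-01  1.56638168e-01  6.64406636e-05]
 [ 1.56638175e-01 -9.87656048e-01 -1.16625028e-04]
 [ 4.73525925e-05  1.25592559e-04 -9.99999991e-01]]
```

View pics/a10_t.png

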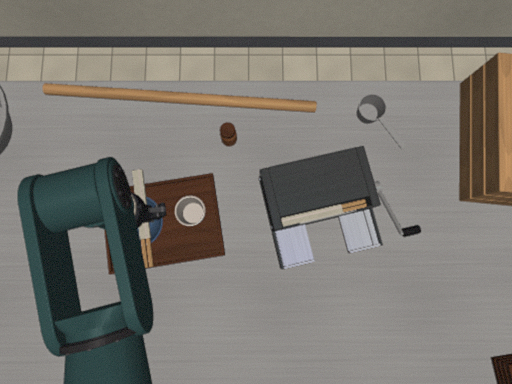

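View pics/a10_s.png

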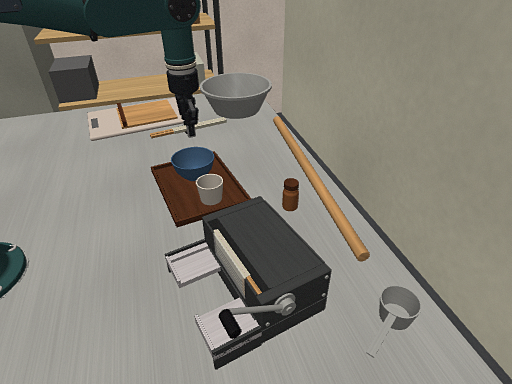

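View pics/w10.png

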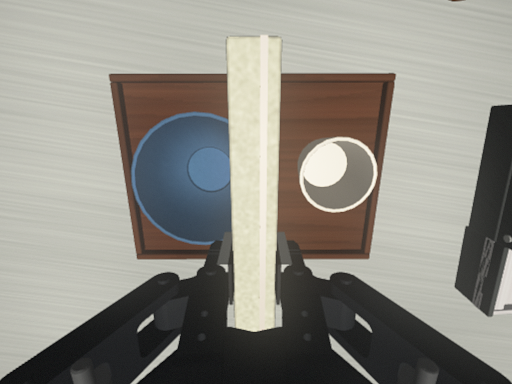

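```bash
python3 - <<'E'
import cv2,numpy as np
b=cv2.imread("pics/a10_t.png");a=cv2.imread("pics/a10_s.png")
x=cv2.resize(b[160:280,95:170],None,fx=4.5,fy=4.5,interpolation=cv2.INTER_CUBIC)
y=cv2.resize(a[100:155,140:240],None,fx=4.5,fy=4.5,interpolation=cv2.INTER_CUBIC)
im=np.zeros((540,800,3),np.uint8);im[:x.shape[0],:x.shape[1]]=x;im[:y.shape[0],345:345+y.shape[1]]=y
cv2.imwrite("pics/c10.png",im)
E
```

```text
(no output)
```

View pics/c10.png

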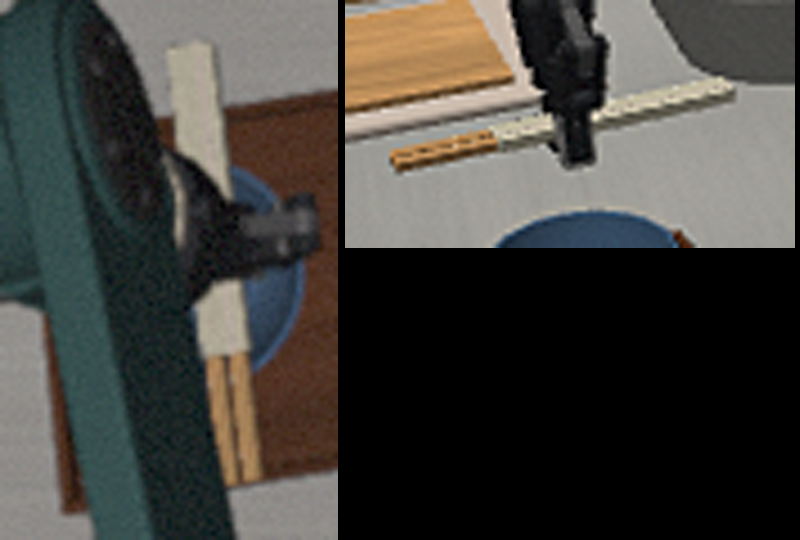

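```bash
python3 - <<'E'
from h import *
T=lambda x,y:np.array((95+x/4.5-.5,160+y/4.5-.5));S=lambda x,y:np.array((140+x/4.5-.5,100+y/4.5-.5))
def tri(a,b):
    f=lambda X:np.concatenate([(proj("top",X)-a).ravel(),(proj("side",X)-b).ravel()])
    q=least_squares(f,[540,190,200]);return q.x,q.fun.round(1)
P,r1=tri(T(191,44),S(389,90));Wd,r2=tri(T(243,484),S(53,160))
print(P,r1,Wd,r2,(P+Wd)/2,np.linalg.norm(P-Wd),np.degrees(np.arctan2((P-Wd)[1],(P-Wd)[0])))
# tray from wrist, inc. height-20 rim outer corners
R=[[1.56656267e-01,-9.87653152e-01,-2.53948812e-04],[-9.41190962e-01,-1.49364609e-01,3.03067297e-01],[-2.99363302e-01,-4.72383771e-02,-9.52969123e-01]]
C["wrist"]=(71.40186277447718,254.10030169208585,194.09003730447174,R,[108.94459687,514.6816286,501.27366148])
o=[("wrist",[110,150,20],(110,75)),("wrist",[110,-150,20],(395,74)),("wrist",[-110,-150,20],(370,260)),("wrist",[-110,150,20],(137,260))]
p,r=fit(o,[543,195,.157]);print(p,np.degrees(p[2]),r.round(1).tolist())
E
```

```text
[647.00003827 212.19331764 200.13582262] [ 0.1 -0.7 -0.9  0.2] [439.37505813 177.80186281 203.3253478 ] [-0.  -1.2 -1.4  0.2] [543.1875482  194.99759023 201.73058521] 210.4782117342488 9.405200562414647
[5.42503868e+02 1.97530372e+02 1.59921261e-01] 9.162813301555655 [[-1.8, -0.2], [2.4, -0.1], [0.0, 0.3], [-0.1, 0.8]]
```

```bash
python3 -c "
from plant import env,telemetry
s=telemetry.observe();print(s['clock'],s['eef_pos'],s['finger_gap'],s['joint_velocities'].round(3))
print(env.sign_off())"
```

```text
17.2667 [542.55737471 195.43907624 198.49458663] 0.24427083182426687 [ 0.     0.     0.001  0.001 -0.001  0.001]
the job is handed in; nothing more can be done
None
```

I pressed the lever once down to its stop, let it spring back, and took the pushed-out pair from the shelf. It is now held out over the middle of the tray. The job was handed in at 17.3 s with the arm at rest.

- **Lever stroke:** At the bottom the bar stopped moving while the push rose to 18 N, so it reached its stop. Afterwards the pictures showed the lever back up and one pair on the shelf, with the rest still in the magazine.
- **Position:** The last two-camera check puts the pair's centre at about (543, 195, 202) mm. The top view put the tray's middle at (543, 195) and the wrist camera at (542.5, 197.5), so they disagree by about 2.5 mm.
- **Direction:** The paper end points to the colleague's side at about 9.4°, against 9.0–9.2° for the tray.
- **Level:** The two ends measured 3 mm apart in height over 210 mm. That is within the error of the cameras, and the tool itself points straight down.
- **Other items:** The gripper never went near the bowl, cup or jar, and they look unmoved in the pictures. I did not measure them again.

No check failed.

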